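# Centre the moon night light on its charging stand

## Robot

A 6-joint arm with a two-finger parallel gripper is mounted at the origin on the work surface. World frame = base frame: x ahead of the robot, y to its left, z up, the work surface at z = 0. Lengths are in m, angles in degrees, forces in N, time in s.
With the tool pointing down it reaches from about 0.375 to 0.9 m from the base axis. Payload 3.1 kg.
Tool frame: the origin (TCP) lies on the centre line of the jaws, within the pads' length; the fingertips stand 25 mm ahead of it and the grasp point (between the pads) lies 6 mm ahead of it; z points along the fingers, y is the line along which they close (so a half turn about z gives the same grasp; the last joint's range is limited). The gripper opens to 87 mm and grips with 3 to 60 N. Pads are 19 mm wide; open, the fingers measure 117 mm over their backs; the gripper's body (75 mm by 190 mm) begins 51 mm behind the grasp point.
Start: joints at [-82.878, 30.224, 82.088, -0, 67.689, -10.227], TCP at [0.186, -0.597, 0.248] pointing down, gripper open.
Joint ranges: [-176.69, 176.69], [-43.24, 126.21], [12.49, 139.97], [-82, 262], [0, 151.66], [-163.58, 163.58]. Speed limits (degrees/s): [159.86, 159.86, 180, 180, 180, 180].

## Interface

Orientations are given as a 3x3 rotation matrix whose columns are the frame's x, y, z axes.
In Python, from rig import * gives the robot as it stands.
- The arm moves only by the tool step_arm, never from a script. Its argument "steps" is a list of rows, each a list of 7 numbers: the shift along the tool's x, y, z normalised to -1 to 1, where 1 is 0.3 m, then the turn, a rotation vector about the tool's x, y, z normalised to -1 to 1, where 1 is 45 degrees, then the gripper's target within -1 to 1 (shut at 1, half-way at 0, fully open at -1). A call has 1 to 8 rows; each row is the pose to reach, as a shift and turn from the pose commanded when the call began, along the tool's axes at that moment; what a row does not reach only later rows make up. A row lasts 1/12 s, in which the tool goes at most 41.7 mm and 7.16 degrees, less where a joint would pass 70% of its speed; a pose out of reach is approached as far as the arm can. A call with a number of a shift or a turn outside -1 to 1 is refused whole. A call with a gripper value outside its range is refused whole. The fingers move at their own pace and stop on an object; the grip force is fixed at half the most. Time passes only in rows, so rows that repeat a pose let the fingers close. It gives the time, the measured TCP pose, the force, the opening and the grip force at its end, in the units of the state.
- read_state(): the state, without advancing time (a new reading comes with each control period).
- capture(name): name is "scene" or "top" or "wrist"; returns a dict with "image" (420x560x3 uint8, red, green, blue), "vertical_fov" (degrees; the focal length in pixels is half the picture's height over the tangent of half this angle, whatever the lens; pixels are square), "cx", "cy" (the principal point, pixels), "world_from_camera" (4x4, takes a point from camera to world coordinates); the wrist camera has in their place "T_tool_cam" (4x4, takes a point from camera to tool coordinates, whose origin is the TCP and whose axes are the flange's). Camera axes: x right, y down, z forward; pixel columns grow to the right and rows downward; lengths in m; the calibration is good to about 2 mm. A picture is of the moment at which its call begins: read the wrist's pose just before it. There is no depth.
- hand_in(): hands the job in; it is judged then, once.
The state is a dict: "time_s": time; "joint_positions": joint angles; "qvel": joint speeds; "tau": joint torques, N m; "position": TCP position; "tcp_rot": TCP orientation; "force": force on the tool from outside, world axes, zero at the start; "moment": the same for the moment, N m; "opening": opening from 0.0 (shut) to 1.0 (fully open); "grasp_force": force on a finger pad.
Only numpy, scipy, OpenCV 4.12 (cv2) and the standard library are available. Lean on these libraries where they do the work, as an engineer would, in place of code of your own. Each camera call takes 0.05 s, during which the arm holds its last target. There are 200 camera calls.

## Task

The little moon night light has been left well off to one side of its round bamboo charging stand on the high-chair tray. With light fingertip taps against its foot, nudge it across until it stands upright in the centre of the stand, so that the rim of bamboo around it is even, then draw the hand away. It is wobbly: do not push hard, grip it, lift it, tip it over or knock it off, and leave the bowl, cup and spoon where they are.

Things in the scene. Friction and masses are not known exactly. Their poses are not given: they have to be found in the camera images.
- moon: Cream-white night light: an upright crescent moon (46 mm across, 14 mm thick, in its own x-z plane) on a round white foot 60 mm across, a tiny toggle switch on the foot. 59 mm tall, 0.12 kg (30 percent more or less). Seen from above the crescent stays 10 mm inside the foot's outline. Origin: centre of its underside, z up. Starts 18 to 27 mm off the middle of the stand, in any direction.
- moon_foot (a point): The light's axis at mid-height of its foot's upright edge (radius 30 mm), which spans 7 to 14 mm above the underside. Below it the light rests on a flat rubber pad only 26 mm across and 5 mm high. Pushed level at this edge it slides on the stand (friction about 0.6, it stops when the push stops); pushed on the crescent it tips.
- stand: Round bamboo charging stand, fixed to the tray by a dark suction foot: 30 mm high, flat top 88 mm across, suction foot 98 mm across. It cannot move. Origin: centre of its underside, on the tray. With the light centred, a 14 mm wide rim of bamboo shows all round the light's foot.
- stand_top (a point): The centre of the flat top of the stand, 30 mm above the tray.
- bowl: Bamboo bowl standing loose on the tray, 110 mm across, 45 mm high; origin at the centre of its underside. A bystander.
- cup: Red silicone stacking cup standing loose on the tray, mouth up, 66 mm across, 55 mm high; origin at the centre of its underside. A bystander.
- spoon: Steel spoon lying loose along the far edge of the tray, 159 mm long, 14 mm high; origin on the tray under the middle of its length. A bystander. The tray's upper face is the work surface (height 0); its rim is 12 mm high.
Not all that is in view belongs to the job. There is more than one size of the moon; the job needs the smaller. Leave any orange look-alike of the stand alone.

How it is judged:
By the outcome, as a careful person would: the job done as asked, in the order asked, and still so for the second after the job is handed in, with the robot touching nothing.
It also fails if it takes over 58 s, if anything falls off the work surface, if the arm or the gripper's body presses on something with over 40 N, if the wrist force passes 120 N, or if a joint passes its speed limit or range.

## Working session

There is one attempt and no reset: what is moved stays moved. The work goes in short steps, Python scripts to look and compute and a tool call to move; the robot and the scene stay as the last step left them, time stands still between calls to the robot, and variables do not carry over. Pictures are saved under pics/ and viewed, at most 11 in all, crops included, and the job is handed in when it is done.

Besides the shell and the picture viewer there is one more tool, called as name([rows], argument=value, ...), one row to a line, values as JSON. step_arm: Moves the arm, as the interface text tells. Scaled input: -1 to 1 covers 0.3 m each way for a shift and 45 degrees each way for a turn. Its arguments: {"type":"object","properties":{"steps":{"type":"array"}},"required":["steps"]}

```bash
mkdir -p pics
python3 - <<'E'
from rig import *
import cv2,pickle,numpy as np
s=read_state();print(s['time_s'],s['position'],s['tcp_rot'],s['opening'])
ims=[]
for n in("scene","top"):
    c=capture(n);pickle.dump(c,open(n+'.pkl','wb'));ims.append(c['image'])
    print(n,c['vertical_fov'],c['cx'],c['cy'],np.round(c['world_from_camera'],3).tolist())
    cv2.imwrite(f'pics/{n}0.png',c['image'][...,::-1])
E
```

```text
0.0 [ 0.18630302 -0.59588507  0.24658861] [[ 9.54500712e-01  2.98208511e-01 -2.72234075e-04]
 [ 2.98208403e-01 -9.54498431e-01  2.11963709e-03]
 [ 3.72246821e-04 -2.10437760e-03 -9.99997717e-01]] 0.9985874633811134
scene 47.88417172393176 278.8695638577098 212.94551651405106 [[-0.484, 0.712, -0.508, 1.003], [0.875, 0.384, -0.295, 0.228], [-0.015, -0.587, -0.809, 0.733], [0.0, 0.0, 0.0, 1.0]]
top 49.56641752204529 281.9068601443973 215.8988866650532 [[-0.012, -0.995, 0.1, 0.513], [-1.0, 0.011, -0.01, 0.017], [0.009, -0.1, -0.995, 0.935], [0.0, 0.0, 0.0, 1.0]]
```

View pics/scene0.png

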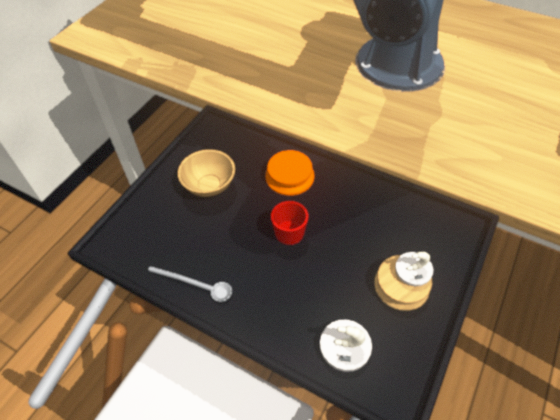

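View pics/top0.png

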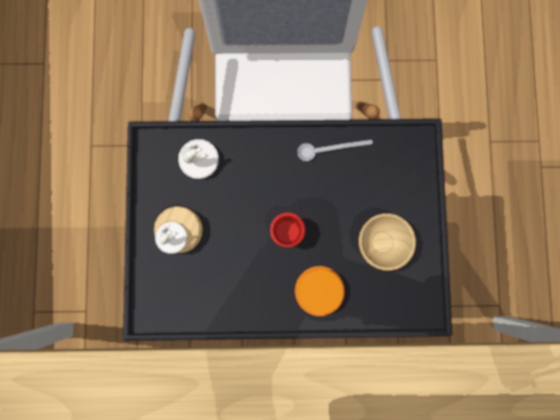

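The small moon candidates are the white one on the bamboo stand (top 171,237; scene 414,267) and the larger white one on the tray (top 198,158; scene 345,345). For the stand they are the bamboo disc (top 178,230), the orange disc (top 320,291, look-alike) and the bowl (top 387,242). I choose the moon on the bamboo disc.

```bash
cat > h.py <<'E'
import cv2,numpy as np
def ray(c,uv,z,W=None):
    W=c['world_from_camera'] if W is None else W
    h,w=c['image'].shape[:2]; f=h/2/np.tan(np.radians(c['vertical_fov']/2))
    uv=np.atleast_2d(uv).astype(float)
    d=np.c_[(uv[:,0]-c['cx'])/f,(uv[:,1]-c['cy'])/f,np.ones(len(uv))]@W[:3,:3].T
    o=W[:3,3]; return o+d*((z-o[2])/d[:,2])[:,None]
def masks(im):
    hsv=cv2.cvtColor(im,cv2.COLOR_RGB2HSV)
    return cv2.inRange(hsv,(0,0,120),(179,60,255)),cv2.inRange(hsv,(10,70,90),(28,255,255))
def circ(p,r0=None):
    # robust circle fit, optional fixed radius
    from scipy.optimize import least_squares as L
    c=p.mean(0)
    f=(lambda q:np.hypot(*(p-q[:2]).T)-(r0 or q[2]))
    r=L(f,[*c,r0 or .03],loss='soft_l1',f_scale=.001)
    return r.x,np.median(abs(f(r.x)))
E
python3 - <<'E'
from h import *
import pickle
c=pickle.load(open('top.pkl','rb'));w,b=masks(c['image'])
for nm,m,z,roi in(("moon",w,.044,(150,200,218,258)),("big",w,.02,(172,225,135,185)),("stand",b,.03,(150,207,203,258))):
    x0,x1,y0,y1=roi;k=np.zeros_like(m);k[y0:y1,x0:x1]=m[y0:y1,x0:x1]
    cs=max(cv2.findContours(k,0,1)[0],key=cv2.contourArea)
    P=ray(c,cv2.convexHull(cs)[:,0],z)[:,:2]
    print(nm,circ(P),np.ptp(P,0))
    if nm=="stand":
        pts=ray(c,np.argwhere((k>0))[:,::-1],z);print(pts.min(0),pts.max(0))
s=pickle.load(open('scene.pkl','rb'))['image'][220:380,310:450,::-1]
t=c['image'][195:265,140:215,::-1]
cv2.imwrite('pics/crop1.png',np.hstack([cv2.resize(s,(350,400)),cv2.resize(t,(400,400),interpolation=2)]))
E
```

```text
moon (array([0.56347192, 0.22633309, 0.03190242]), np.float64(0.00021797237246363316)) [0.06275002 0.06444729]
big (array([0.72548468, 0.17879547, 0.04160165]), np.float64(0.00013315210885721934)) [0.08136415 0.08175019]
stand (array([0.57990063, 0.21704652, 0.04797628]), np.float64(0.0005699345079135561)) [0.09200719 0.09732408]
[0.5345905  0.16782436 0.03      ] [0.62659769 0.26514844 0.03      ]
```

View pics/crop1.png

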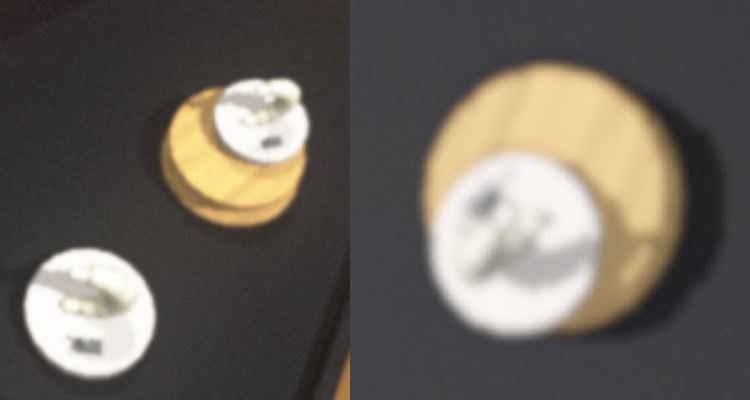

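The crop confirms it: the foot on the stand measures about 62 mm, the one on the tray about 82 mm. Moon is near (0.563, 0.226) and the stand is ahead and to the right of it. Moving over for a close wrist view.

step_arm([
  [0.92,-0.38,0,0,0,0,1],
  [0.92,-0.38,0,0,0,0,1],
  [0.92,-0.38,0,0,0,0,1],
  [0.92,-0.38,0,0,0,0,1],
  [0.92,-0.38,0,0,0,0,1],
  [0.92,-0.38,0,0,0,0,1],
  [0.92,-0.38,0,0,0,0,1],
  [0.92,-0.38,0,0,0,0,1],
])

```text
time_s: 0.77
position: [0.4197, -0.4002, 0.2472]
tcp_rot: [[0.953, 0.303, 0.001], [0.303, -0.953, 0.004], [0.002, -0.003, -1.0]]
force: [0.2, -0.2, -0.3]
opening: 0.475
grasp_force: 0.0
```

step_arm([
  [0.61,-0.72,0,0,0,0,1],
  [0.61,-0.72,0,0,0,0,1],
  [0.61,-0.72,0,0,0,0,1],
  [0.61,-0.72,0,0,0,0,1],
  [0.61,-0.72,0,0,0,0,1],
  [0.61,-0.72,0,0,0,0,1],
  [0.61,-0.72,0,0,0,0,1],
  [0.61,-0.72,0,0,0,0,1],
])

```text
time_s: 1.43
position: [0.5271, -0.1391, 0.2473]
tcp_rot: [[0.953, 0.304, -0.0], [0.304, -0.953, 0.003], [0.001, -0.003, -1.0]]
force: [0.1, -0.1, 0.7]
opening: 0.007
grasp_force: 0.0
```

step_arm([
  [0.28,-0.89,0,0,0,1,1],
  [0.28,-0.89,0,0,0,1,1],
  [0.28,-0.89,0,0,0,1,1],
  [0.28,-0.89,0,0,0,1,1],
  [0.28,-0.89,0,0,0,1,1],
  [0.28,-0.89,0,0,0,1,1],
  [0.28,-0.89,0,0,0,1,1],
  [0.28,-0.89,0,0,0,1,1],
])

```text
time_s: 2.1
position: [0.5259, 0.1392, 0.2474]
tcp_rot: [[0.886, -0.464, -0.001], [-0.464, -0.886, 0.002], [-0.001, -0.001, -1.0]]
force: [0.7, -1.4, 0.6]
opening: 0.002
grasp_force: 0.0
```

Run:
```python
from rig import *
import cv2,pickle,numpy as np
s=read_state();c=capture("wrist");c['state']=s;pickle.dump(c,open('w1.pkl','wb'))
print(s['time_s'],s['position'],np.round(s['tcp_rot'],3).tolist(),s['joint_positions'],s['opening'],np.round(c['T_tool_cam'],3).tolist(),c['vertical_fov'])
cv2.imwrite('pics/w1.png',c['image'][...,::-1])
```

```text
2.1 [0.52592636 0.13919135 0.24736767] [[0.886, -0.464, -0.001], [-0.464, -0.886, 0.002], [-0.001, -0.001, -1.0]] [  2.99108693  24.00689809  93.77210721   0.12894239  62.24810517
 120.57481944] 0.002090637225048862 [[-0.0, -0.953, -0.303, 0.083], [1.0, -0.0, 0.001, -0.001], [-0.001, -0.303, 0.953, -0.137], [0.0, 0.0, 0.0, 1.0]] 67.66617848251947
```

View pics/w1.png

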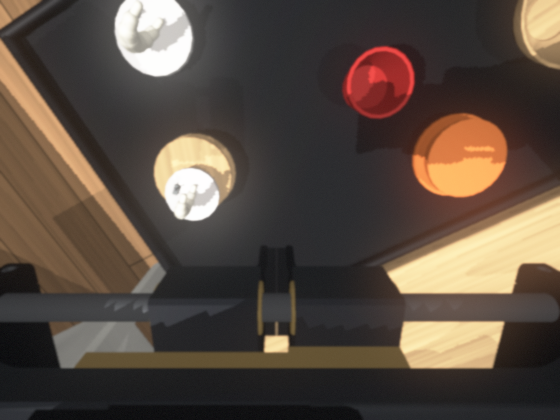

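Wrist view: moon foot at (191,194), stand at (194,172), image up is tool +x (the push direction). Move to a point behind the moon, still above its height, and look close.

step_arm([
  [-0.21,-0.31,0,0,0,0,1],
  [-0.21,-0.31,0,0,0,0,1],
  [-0.21,-0.31,0.2,0,0,0,1],
  [-0.21,-0.31,0.3,0,0,0,1],
  [-0.21,-0.31,0.42,0,0,0,1],
  [-0.21,-0.31,0.42,0,0,0,1],
  [-0.21,-0.31,0.42,0,0,0,1],
  [-0.21,-0.31,0.42,0,0,0,1],
])

```text
time_s: 2.82
position: [0.5153, 0.2457, 0.1223]
tcp_rot: [[0.885, -0.465, 0.001], [-0.465, -0.885, -0.0], [0.001, -0.0, -1.0]]
force: [-0.7, -0.5, 0.1]
opening: 0.001
grasp_force: 0.0
```

```bash
cat > look.py <<'E'
import sys
from rig import *
from h import *
import pickle
def look(name):
    s=read_state();c=capture("wrist");c['state']=s;pickle.dump(c,open(name+'.pkl','wb'))
    cv2.imwrite(f'pics/{name}.png',c['image'][...,::-1])
    T=np.eye(4);T[:3,:3]=s['tcp_rot'];T[:3,3]=s['position']
    W=T@c['T_tool_cam'];c['W']=W;return c
if __name__=='__main__':
    n=sys.argv[1];c=look(n);s=c['state'];print(s['time_s'],s['position'],s['tcp_rot'][:,0],s['force'])
    pickle.dump(c,open(n+'.pkl','wb'))
E
python3 look.py w2
```

```text
2.8167 [0.51527331 0.24570465 0.12232575] [ 0.88542033 -0.46479031  0.00089999] [-0.7212332  -0.48577787  0.12033019]
```

View pics/w2.png

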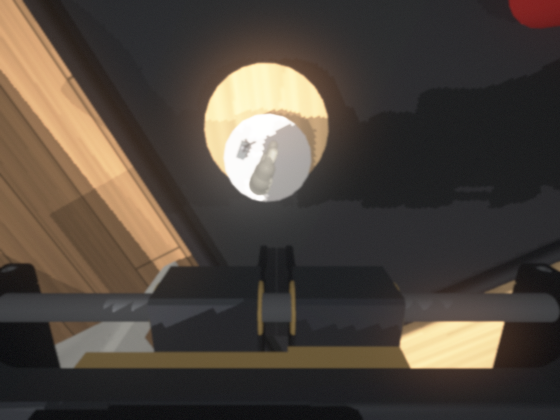

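Close view: moon foot centred about (267,157), stand top about (266,125), fingertips at (277,250). Measuring by circle fits.

```bash
cat >> h.py <<'E'
def measure(c,roi):
    x0,x1,y0,y1=roi;W=c['W'];im=c['image'];w,b=masks(im)
    def big(m):
        k=np.zeros_like(m);k[y0:y1,x0:x1]=m[y0:y1,x0:x1]
        return max(cv2.findContours(k,cv2.RETR_EXTERNAL,cv2.CHAIN_APPROX_NONE)[0],key=cv2.contourArea)
    k=cv2.morphologyEx(w,cv2.MORPH_OPEN,np.ones((5,5)));mc=big(k)
    hm=cv2.convexHull(mc)[:,0]
    M,em=circ(ray(c,hm,.044,W)[:,:2])
    hs=cv2.convexHull(np.vstack([big(b)]))[:,0]
    P=ray(c,hs,.03,W)[:,:2]
    out=np.hypot(*(ray(c,hs,.044,W)[:,:2]-M[:2]).T)>.034
    P=P[out];S,es=circ(P);S2,es2=circ(P,.044)
    R=c['state']['tcp_rot'];p=c['state']['position']
    f=lambda q:np.round(1000*R.T[:2,:2]@(q-p[:2]),1)
    print('moon',M.round(4),em.round(5),'stand',S.round(4),es.round(5),'fixed r',S2[:2].round(4),es2.round(5))
    print('tool-frame mm: moon',f(M[:2]),'stand',f(S[:2]),'need',f(S[:2])-f(M[:2]),'fixed',f(S2[:2])-f(M[:2]))
E
python3 - <<'E'
from h import *
import pickle
measure(pickle.load(open('w2.pkl','rb')),(195,340,55,210))
E
```

```text
moon [0.564  0.2279 0.0303] 0.00017 stand [0.5847 0.2185 0.0463] 0.00047 fixed r [0.5867 0.2173] 0.00163
tool-frame mm: moon [51.4 -6.9] stand [74.1 -8.2] need [22.7 -1.3] fixed [25.  -1.2]
```

step_arm([
  [0,-0.025,0,0,0,0,1],
  [0,-0.025,0.06,0,0,0,1],
  [0,-0.025,0.12,0,0,0,1],
  [0,-0.025,0.17,0,0,0,1],
  [0,-0.025,0.2,0,0,0,1],
  [0,-0.025,0.2,0,0,0,1],
])

```text
time_s: 3.37
position: [0.5179, 0.2535, 0.0616]
tcp_rot: [[0.886, -0.464, 0.0], [-0.464, -0.886, 0.0], [0.0, -0.0, -1.0]]
force: [0.0, 1.0, 0.4]
opening: 0.006
grasp_force: 0.0
```

step_arm([
  [0.01,0,0,0,0,0,1],
  [0.02,0,0,0,0,0,1],
  [0.027,0,0,0,0,0,1],
  [0.032,0,0,0,0,0,1],
  [0.037,0,0,0,0,0,1],
  [0.042,0,0,0,0,0,1],
  [0.047,0,0,0,0,0,1],
  [0.05,0,0,0,0,0,1],
])

```text
time_s: 4.03
position: [0.5303, 0.2465, 0.0616]
tcp_rot: [[0.886, -0.464, -0.001], [-0.464, -0.886, -0.0], [-0.001, 0.001, -1.0]]
force: [-2.0, 0.7, 0.4]
opening: 0.007
grasp_force: 0.8
```

```bash
python3 look.py w3
```

```text
4.0333 [0.53030089 0.24646254 0.06155486] [ 0.88574126 -0.46417795 -0.00111536] [-2.0461604   0.71529326  0.40376518]
```

View pics/w3.png

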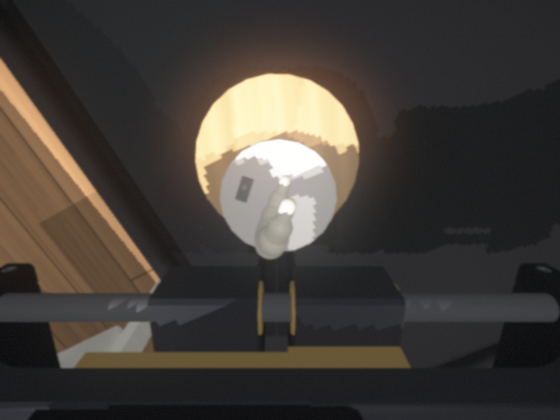

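Fingertips are just touching the foot: moon centre about (278,194), stand arc top at (277,73), moon still upright.

Run:
```python
from h import *
import pickle
measure(pickle.load(open('w3.pkl','rb')),(185,370,65,252))
```

```text
moon [0.5658 0.2273 0.03  ] 0.00015 stand [0.5847 0.2184 0.0454] 0.00034 fixed r [0.5861 0.2177] 0.0006
tool-frame mm: moon [40.4  0.5] stand [61.2 -0.5] need [20.8 -1. ] fixed [22.4 -0.9]
```

step_arm([
  [0.005,0,0,0,0,0,1],
  [0.01,0,0,0,0,0,1],
  [0.015,0,0,0,0,0,1],
  [0.02,0,0,0,0,0,1],
  [0.025,0,0,0,0,0,1],
  [0.03,0,0,0,0,0,1],
  [0.035,0,0,0,0,0,1],
  [0.04,0,0,0,0,0,1],
])

```text
time_s: 4.75
position: [0.5417, 0.2409, 0.0615]
tcp_rot: [[0.886, -0.464, 0.0], [-0.464, -0.886, 0.0], [0.0, -0.0, -1.0]]
force: [-0.1, 0.8, 1.2]
opening: 0.004
grasp_force: 0.6
```

```bash
python3 look.py w4;  python3 - <<'E'
from h import *
import pickle
measure(pickle.load(open('w4.pkl','rb')),(185,370,65,252))
E
```

```text
4.75 [0.54166123 0.24087904 0.0615368 ] [ 8.85760391e-01 -4.64142778e-01  1.03681048e-04] [-0.06419747  0.75844956  1.18674714]
moon [0.5863 0.218  0.0379] 0.00042 stand [0.5869 0.2155 0.0489] 0.00068 fixed r [0.5901 0.2169] 0.00381
tool-frame mm: moon [50.2 -0.4] stand [51.9  1.5] need [1.7 1.9] fixed [ 3.8 -0.8]
```

View pics/w4.png

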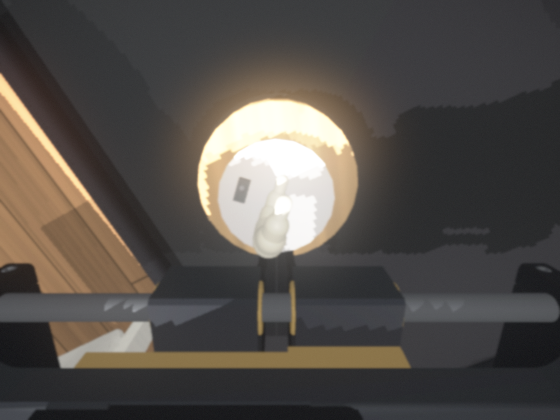

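Upright still; moon centre (276,195), stand about (278,178). About 9 mm remain: another light tap of 6 mm, then back off, rise and measure.

step_arm([
  [0.005,0,0,0,0,0,1],
  [0.01,0,0,0,0,0,1],
  [0.015,0,0,0,0,0,1],
  [0.02,0,0,0,0,0,1],
  [0.02,0,0,0,0,0,1],
  [0.0,0,0,0,0,0,1],
  [-0.03,0,0,0,0,0,1],
  [-0.06,0,0,0,0,0,1],
])

```text
time_s: 5.47
position: [0.5248, 0.2495, 0.0615]
tcp_rot: [[0.886, -0.464, 0.0], [-0.464, -0.886, -0.0], [0.0, 0.0, -1.0]]
force: [-0.1, 0.0, 0.3]
opening: 0.001
grasp_force: 0.0
```

step_arm([
  [0,0,-0.1,0,0,0,1],
  [0,0,-0.2,0,0,0,1],
  [0,0,-0.2,0,0,0,1],
  [0,0,-0.2,0,0,0,1],
])

```text
time_s: 5.8
position: [0.5258, 0.2502, 0.1233]
tcp_rot: [[0.886, -0.463, 0.004], [-0.463, -0.886, 0.001], [0.003, -0.003, -1.0]]
force: [-0.4, 0.3, 0.9]
opening: 0.007
grasp_force: 0.0
```

```bash
sed -i 's/(0,0,120),(179,60,255)/(0,0,100),(179,45,255)/; s/(10,70,90),(28,255,255)/(8,46,90),(35,255,255)/' h.py; python3 look.py w5;  python3 - <<'E'
from h import *
import pickle
measure(pickle.load(open('w2.pkl','rb')),(195,340,55,210))
measure(pickle.load(open('w5.pkl','rb')),(195,350,55,225))
E
```

```text
5.8 [0.52580942 0.250165   0.12327458] [ 0.88622036 -0.46325475  0.00291731] [-0.39347163  0.26997369  0.93143906]
moon [0.5636 0.228  0.0302] 0.00021 stand [0.5843 0.219  0.0466] 0.00039 fixed r [0.5868 0.2179] 0.00192
tool-frame mm: moon [51.  -6.8] stand [73.6 -8.4] need [22.6 -1.6] fixed [25.3 -1.8]
moon [0.583  0.2209 0.0307] 0.00055 stand [0.5833 0.2202 0.0469] 0.00077 fixed r [0.5808 0.2202] 0.00128
tool-frame mm: moon [64.2 -0.5] stand [64.8 -0.1] need [0.6 0.4] fixed [-1.6  1.6]
```

View pics/w5.png

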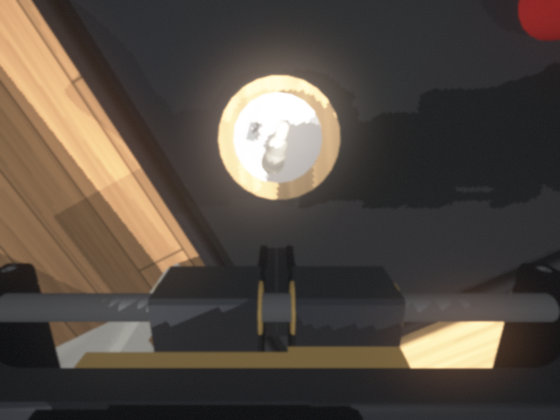

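The moon looks centred: foot about (277,137), stand about (279.5,137), and upright. I'll draw the hand away, clear of the top view, and cross-check.

step_arm([
  [-0.1,0,0,0,0,0,1],
  [-0.2,0,-0.1,0,0,0,1],
  [-0.2,0.1,-0.3,0,0,0,1],
  [-0.1,0.3,-0.4,0,0,0,1],
  [0,0.4,-0.45,0,0,0,1],
  [0,0.4,-0.45,0,0,0,1],
  [0,0.4,-0.45,0,0,0,1],
  [0,0.4,-0.45,0,0,0,1],
])

```text
time_s: 6.52
position: [0.4704, 0.141, 0.2571]
tcp_rot: [[0.884, -0.468, 0.002], [-0.468, -0.884, -0.0], [0.001, -0.001, -1.0]]
force: [0.2, 0.6, 0.1]
opening: 0.004
grasp_force: 0.0
```

Run:
```python
from look import *
def m(c,W,seed):
    im=c['image'];w,b=masks(im);print('seed',np.round(seed))
    u=((w|b)>0).astype(np.uint8)
    n,l,st,ce=cv2.connectedComponentsWithStats(u)
    k=(l==l[int(seed[1]),int(seed[0])]).astype(np.uint8)
    S,es=circ(ray(c,cv2.convexHull(max(cv2.findContours(k,0,1)[0],key=cv2.contourArea))[:,0],.03,W)[:,:2])
    kw=cv2.morphologyEx(k*(w>0).astype(np.uint8),cv2.MORPH_OPEN,np.ones((3,3)))
    M,em=circ(ray(c,cv2.convexHull(max(cv2.findContours(kw,0,1)[0],key=cv2.contourArea))[:,0],.044,W)[:,:2])
    print('moon',M.round(4),em.round(5),'stand',S.round(4),es.round(5),'need mm',(1000*(S-M)[:2]).round(1))
def proj(c,W,p):
    q=np.linalg.inv(W)@[*p,1];f=c['image'].shape[0]/2/np.tan(np.radians(c['vertical_fov']/2))
    return np.array([c['cx']+f*q[0]/q[2],c['cy']+f*q[1]/q[2]])
c5=pickle.load(open('w5.pkl','rb'));p=[.583,.2205,.04]
m(c5,c5['W'],proj(c5,c5['W'],p))
c=look('w6');m(c,c['W'],proj(c,c['W'],p))
t=capture('top');sc=capture('scene')
a=cv2.resize(c['image'],None,fx=1,fy=1);seed=proj(c,c['W'],p)
m(t,t['world_from_camera'],proj(t,t['world_from_camera'],p))
m(sc,sc['world_from_camera'],proj(sc,sc['world_from_camera'],p))
def crop(c,W):
    x,y=proj(c,W,p).astype(int);x=max(x,50);y=max(y,50)
    return cv2.resize(c['image'][y-50:y+50,x-50:x+50,::-1],(260,260),interpolation=2)
cv2.imwrite('pics/f.png',np.hstack([crop(c,c['W']),crop(t,t['world_from_camera']),crop(sc,sc['world_from_camera'])]))
print(read_state()['position'])
```

```text
seed [277. 139.]
moon [0.5874 0.2225 0.0343] 0.00126 stand [0.5837 0.22   0.0472] 0.00087 need mm [-3.7 -2.5]
seed [164. 130.]
moon [0.5827 0.2192 0.0306] 0.00017 stand [0.5795 0.2173 0.0474] 0.00086 need mm [-3.2 -1.8]
seed [174. 227.]
moon [0.5831 0.2181 0.0305] 0.00022 stand [0.58   0.2174 0.0479] 0.00036 need mm [-3.  -0.6]
seed [405. 277.]
moon [0.5827 0.2201 0.0304] 0.00046 stand [0.5862 0.2208 0.0503] 0.00212 need mm [3.5 0.7]
[0.46854019 0.14375956 0.25497344]
```

View pics/f.png

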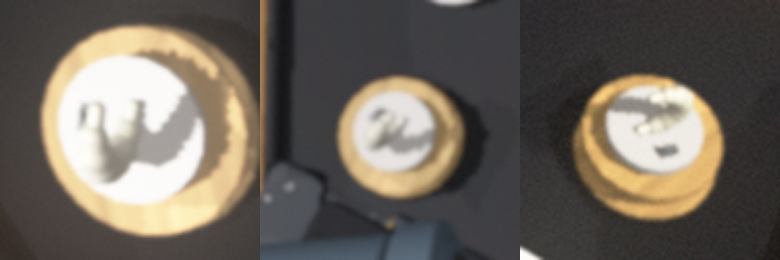

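The wrist, top and scene crops show it upright and roughly centred. They also show a wider lower tier on the side facing each camera, which biases the stand outline. I'll refit using only the far-side arc (the true top rim, r = 44 mm) in each view.

```bash
cat > far.py <<'E'
from look import *
from scipy.optimize import least_squares as L
def far(views):
    A=[];g=np.array([.583,.2195]);Ms=[]
    for n,c,W in views:
        w,b=masks(c['image']);u=((w|b)>0).astype(np.uint8)
        f=210/np.tan(np.radians(c['vertical_fov']/2));q=np.linalg.inv(W)@[*g,.04,1]
        l=cv2.connectedComponents(u)[1];k=(l==l[int(c['cy']+f*q[1]/q[2]),int(c['cx']+f*q[0]/q[2])]).astype(np.uint8)
        C=lambda m:cv2.convexHull(max(cv2.findContours(m,0,1)[0],key=cv2.contourArea))[:,0]
        P=ray(c,C(k),.03,W)[:,:2]
        kw=cv2.morphologyEx(k*(w>0).astype(np.uint8),cv2.MORPH_OPEN,np.ones((3,3)))
        Q=ray(c,C(kw),.044,W)[:,:2]
        d=g-W[:2,3];D=np.linalg.norm(d);d/=D
        v=P-g;v/=np.linalg.norm(v,axis=1)[:,None];a=P[v@d>.3]
        vq=Q-g;M=circ(Q)[0];Ms.append(M[:2])
        S,e=circ(a,.0445);A.append(a)
        print(n,'D',D.round(3),'dir',d.round(2),'n',len(a),'moon',M.round(4),'stand',S[:2].round(4),e.round(5),'need',(1000*(S-M)[:2]).round(1))
    return A,Ms
E
python3 - <<'E'
from far import *
c=pickle.load(open('w6.pkl','rb'));s=c['state'];T=np.eye(4);T[:3,:3]=s['tcp_rot'];T[:3,3]=s['position']
t=capture('top');sc=capture('scene')
A,M=far([('w6',c,T@c['T_tool_cam']),('top',t,t['world_from_camera']),('scene',sc,sc['world_from_camera'])])
E
```

```text
w6 D 0.123 dir [0.32 0.95] n 15 moon [0.5827 0.2192 0.0306] stand [0.5807 0.2211] 0.00014 need [-2.1  2. ]
top D 0.214 dir [0.33 0.95] n 9 moon [0.5831 0.2181 0.0305] stand [0.5821 0.2214] 0.00054 need [-1.1  3.3]
scene D 0.421 dir [-1.   -0.02] n 11 moon [0.5827 0.2201 0.0304] stand [0.5772 0.2203] 0.00013 need [-5.5  0.2]
```

Views disagree by a few mm, so I'll take one unbiased shot with the wrist camera straight above the stand.

step_arm([
  [-0.065,-0.1,0,0,0,0,1],
  [-0.065,-0.2,0.05,0,0,0,1],
  [-0.065,-0.3,0.1,0,0,0,1],
  [-0.065,-0.4,0.12,0,0,0,1],
  [-0.065,-0.4,0.12,0,0,0,1],
  [-0.065,-0.4,0.12,0,0,0,1],
  [-0.065,-0.4,0.12,0,0,0,1],
  [-0.065,-0.4,0.12,0,0,0,1],
])

```text
time_s: 7.43
position: [0.5072, 0.2581, 0.2202]
tcp_rot: [[0.886, -0.464, -0.002], [-0.464, -0.886, -0.001], [-0.001, 0.001, -1.0]]
force: [-0.5, 0.1, 0.1]
opening: 0.007
grasp_force: 0.0
```

```bash
cat > nadir.py <<'E'
from far import *
def nadir(n,p=(.582,.22)):
    c=look(n);W=c['W'];im=c['image'];R=c['state']['tcp_rot']
    f=210/np.tan(np.radians(c['vertical_fov']/2));q=np.linalg.inv(W)@[*p,.04,1]
    u0,v0=int(c['cx']+f*q[0]/q[2]),int(c['cy']+f*q[1]/q[2])
    print('cam',W[:3,3].round(4),'px',u0,v0)
    hsv=cv2.cvtColor(im,cv2.COLOR_RGB2HSV)
    V,Sat=cv2.GaussianBlur(hsv[...,2],(0,0),.8).astype(float),cv2.GaussianBlur(im.min(2),(0,0),.8).astype(float)
    from scipy.ndimage import map_coordinates as mc
    # radial profiles of the strongest falling edge: brightness -> stand rim, blue -> foot edge
    th=np.radians(np.arange(0,360,3));res=[]
    for ch,z,lo,hi in((V,.03,.039,.052),(Sat,.044,.025,.036)):
        r=np.arange(lo,hi,.0002);ctr=np.array(p)
        for it in range(3):
            X=ctr[0]+np.outer(np.cos(th),r);Y=ctr[1]+np.outer(np.sin(th),r)
            P=np.stack([X,Y,np.full_like(X,z),np.ones_like(X)],-1)@np.linalg.inv(W).T
            pr=mc(ch,[c['cy']+f*P[...,1]/P[...,2],c['cx']+f*P[...,0]/P[...,2]],order=1)
            g=-np.gradient(pr,axis=1);e=r[g.argmax(1)]
            E=np.c_[ctr[0]+e*np.cos(th),ctr[1]+e*np.sin(th)]
            C,er=circ(E);ctr=C[:2]
        res.append(C[:2]);print('z',z,C.round(4),'res',er.round(5))
    d=1000*(res[0]-res[1]);print('need world mm',d.round(2),'tool',(R.T[:2,:2]@d).round(2),'tcp',c['state']['position'].round(4))
    cv2.imwrite(f'pics/{n}c.png',cv2.resize(im[max(v0-60,0):v0+60,u0-60:u0+60,::-1],(480,480),interpolation=2))
if __name__=='__main__': nadir(sys.argv[1])
E
python3 nadir.py w7
```

```text
cam [0.5815 0.2201 0.3567] px 275 109
z 0.03 [0.5805 0.2199 0.0443] res 0.00013
z 0.044 [0.5829 0.2198 0.0303] res 0.00015
need world mm [-2.39  0.13] tool [-2.17  0.99] tcp [0.5072 0.2581 0.2202]
```

View pics/w7c.png

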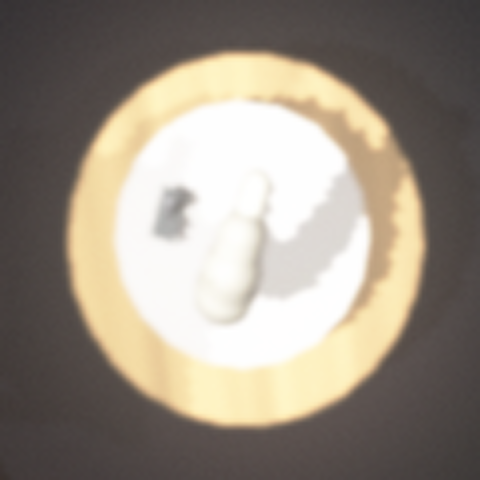

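Now both radii match (44.3 and 30.3 mm): in the crop the moon is at (243,234) and the stand at (246,240), with the rim even on the sides. The moon is 2.4 mm too far in world +x. I'll go over to the far side, turn the tool to world axes and tap it back.

step_arm([
  [0.1,-0.02,0,0,0,-0.15,1],
  [0.2,-0.04,0,0,0,-0.3,1],
  [0.3,-0.06,0,0,0,-0.45,1],
  [0.4,-0.086,0,0,0,-0.613,1],
  [0.437,-0.086,0,0,0,-0.613,1],
  [0.437,-0.086,0,0,0,-0.613,1],
  [0.437,-0.086,0,0,0,-0.613,1],
  [0.437,-0.086,0,0,0,-0.613,1],
])

```text
time_s: 8.15
position: [0.6342, 0.2204, 0.2204]
tcp_rot: [[1.0, -0.002, -0.003], [-0.002, -1.0, 0.0], [-0.003, -0.0, -1.0]]
force: [0.2, -0.2, 0.0]
opening: 0.002
grasp_force: 0.0
```

```bash
python3 -c "
from rig import *
s=read_state();print(s['position'],s['tcp_rot'],s['joint_positions'])"
```

```text
[0.63424455 0.22041019 0.22038969] [[ 9.99993389e-01 -2.41559515e-03 -2.71788120e-03]
 [-2.41554760e-03 -9.99997082e-01  2.07772706e-05]
 [-2.71792346e-03 -1.42119619e-05 -9.99996306e-01]] [9.63617465e+00 3.55520181e+01 7.63075748e+01 2.93193102e-02
 6.82937365e+01 9.97636969e+01]
```

step_arm([
  [0,0,0.12,0,0,0,1],
  [0,0,0.24,0,0,0,1],
  [0,0,0.36,0,0,0,1],
  [0,0,0.46,0,0,0,1],
  [0,0,0.51,0,0,0,1],
  [0,0,0.53,0,0,0,1],
  [0,0,0.53,0,0,0,1],
  [0,0,0.53,0,0,0,1],
])

```text
time_s: 8.82
position: [0.6362, 0.221, 0.0626]
tcp_rot: [[1.0, -0.001, 0.001], [-0.001, -1.0, 0.0], [0.001, -0.0, -1.0]]
force: [1.5, -0.3, 0.3]
opening: 0.005
grasp_force: 0.0
```

step_arm([
  [-0.012,0,0,0,0,0,1],
  [-0.024,0,0,0,0,0,1],
  [-0.032,0,0,0,0,0,1],
  [-0.036,0,0,0,0,0,1],
  [-0.039,0,0,0,0,0,1],
  [-0.042,0,0,0,0,0,1],
  [-0.045,0,0,0,0,0,1],
  [-0.045,0,0,0,0,0,1],
])

```text
time_s: 9.48
position: [0.6233, 0.2204, 0.0618]
tcp_rot: [[1.0, -0.001, 0.001], [-0.001, -1.0, 0.0], [0.001, -0.0, -1.0]]
force: [-0.1, -0.1, 0.6]
opening: 0.004
grasp_force: 0.3
```

step_arm([
  [0.01,0,0,0,0,0,1],
  [0.04,0,0,0,0,0,1],
  [0.05,0,-0.1,0,0,0,1],
  [0.05,0,-0.2,0,0,0,1],
  [0.05,0,-0.3,0,0,0,1],
  [0.05,0,-0.4,0,0,0,1],
  [0.05,0,-0.53,0,0,0,1],
  [0.05,0,-0.53,0,0,0,1],
])

```text
time_s: 10.15
position: [0.6433, 0.2213, 0.2295]
tcp_rot: [[1.0, -0.001, 0.016], [-0.001, -1.0, 0.003], [0.016, -0.003, -1.0]]
force: [1.8, -0.3, 0.4]
opening: 0.002
grasp_force: 0.0
```

step_arm([
  [-0.1,0,0,0,0,0,1],
  [-0.2,0,0,0,0,0,1],
  [-0.3,0,0,0,0,0,1],
  [-0.4,0,0,0,0,0,1],
  [-0.47,0,0,0,0,0,1],
  [-0.47,0,0,0,0,0,1],
  [-0.47,0,0,0,0,0,1],
  [-0.47,0,0,0,0,0,1],
])

```text
time_s: 10.82
position: [0.4988, 0.2207, 0.221]
tcp_rot: [[1.0, -0.001, 0.003], [-0.001, -1.0, 0.0], [0.003, -0.0, -1.0]]
force: [0.4, 0.2, -1.3]
opening: 0.007
grasp_force: 0.0
```

```bash
python3 nadir.py w8
```

```text
cam [0.5821 0.2213 0.3579] px 277 110
z 0.03 [0.5805 0.22   0.0443] res 0.00011
z 0.044 [0.5828 0.22   0.0303] res 0.00013
need world mm [-2.27 -0.01] tool [-2.27  0.01] tcp [0.4988 0.2207 0.221 ]
```

Barely touched (0.1 mm). That fixes the contact point, so I repeat the tap 2.3 mm deeper.

step_arm([
  [0.1,0,0,0,0,0,1],
  [0.2,0,0,0,0,0,1],
  [0.3,0,0,0,0,0,1],
  [0.4,0,0,0,0,0,1],
  [0.465,0,0,0,0,0,1],
  [0.465,0,0,0,0,0,1],
  [0.465,0,0,0,0,0,1],
  [0.465,0,0,0,0,0,1],
])

```text
time_s: 11.53
position: [0.6358, 0.2201, 0.2197]
tcp_rot: [[1.0, -0.002, -0.002], [-0.002, -1.0, -0.0], [-0.002, 0.0, -1.0]]
force: [0.5, 0.0, -0.5]
opening: 0.005
grasp_force: 0.0
```

step_arm([
  [0,0,0.12,0,0,0,1],
  [0,0,0.24,0,0,0,1],
  [0,0,0.36,0,0,0,1],
  [0,0,0.46,0,0,0,1],
  [0,0,0.51,0,0,0,1],
  [0,0,0.53,0,0,0,1],
  [0,0,0.53,0,0,0,1],
  [0,0,0.53,0,0,0,1],
])

```text
time_s: 12.2
position: [0.6365, 0.2207, 0.0625]
tcp_rot: [[1.0, -0.001, 0.001], [-0.001, -1.0, 0.0], [0.001, -0.0, -1.0]]
force: [0.6, 0.4, -0.1]
opening: 0.005
grasp_force: 0.0
```

step_arm([
  [-0.015,0,0,0,0,0,1],
  [-0.03,0,0,0,0,0,1],
  [-0.037,0,0,0,0,0,1],
  [-0.041,0,0,0,0,0,1],
  [-0.045,0,0,0,0,0,1],
  [-0.049,0,0,0,0,0,1],
  [-0.0525,0,0,0,0,0,1],
  [-0.0525,0,0,0,0,0,1],
])

```text
time_s: 12.87
position: [0.6212, 0.2204, 0.062]
tcp_rot: [[1.0, -0.001, 0.002], [-0.001, -1.0, 0.0], [0.002, -0.0, -1.0]]
force: [2.7, -0.4, 0.8]
opening: 0.002
grasp_force: 0.9
```

step_arm([
  [0.01,0,0,0,0,0,1],
  [0.04,0,0,0,0,0,1],
  [0.05,0,-0.1,0,0,0,1],
  [0.05,0,-0.2,0,0,0,1],
  [0.05,0,-0.3,0,0,0,1],
  [0.05,0,-0.4,0,0,0,1],
  [0.05,0,-0.53,0,0,0,1],
  [0.05,0,-0.53,0,0,0,1],
])

```text
time_s: 13.53
position: [0.6405, 0.2213, 0.2291]
tcp_rot: [[1.0, -0.001, 0.015], [-0.001, -1.0, 0.003], [0.015, -0.003, -1.0]]
force: [1.6, -0.2, 1.3]
opening: 0.006
grasp_force: 0.0
```

step_arm([
  [-0.1,0,0,0,0,0,1],
  [-0.2,0,0,0,0,0,1],
  [-0.3,0,0,0,0,0,1],
  [-0.4,0,0,0,0,0,1],
  [-0.47,0,0,0,0,0,1],
  [-0.47,0,0,0,0,0,1],
  [-0.47,0,0,0,0,0,1],
  [-0.47,0,0,0,0,0,1],
])

```text
time_s: 14.2
position: [0.4963, 0.2207, 0.2208]
tcp_rot: [[1.0, -0.001, 0.002], [-0.001, -1.0, 0.0], [0.002, -0.0, -1.0]]
force: [0.2, 0.4, -0.4]
opening: 0.006
grasp_force: 0.0
```

```bash
python3 nadir.py w9
```

```text
cam [0.5797 0.2213 0.3576] px 277 107
z 0.03 [0.5805 0.2199 0.0443] res 0.00012
z 0.044 [0.5809 0.2203 0.0303] res 0.00011
need world mm [-0.39 -0.39] tool [-0.39  0.39] tcp [0.4963 0.2207 0.2208]
```

View pics/w9c.png

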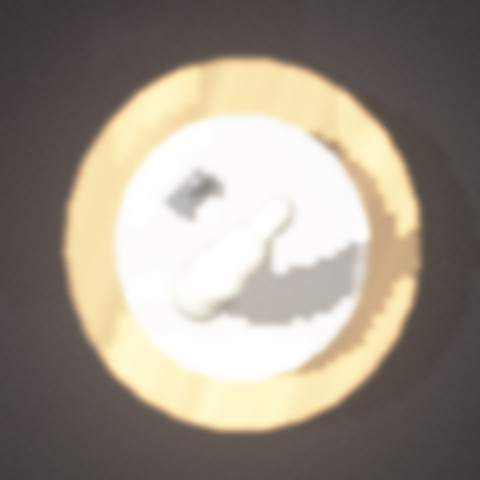

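Centred to about 0.5 mm with an even rim: foot at (243,247), stand at (243,245), light upright. Draw the hand clear and hand in.

step_arm([
  [-0.05,0.1,-0.1,0,0,0,1],
  [-0.1,0.2,-0.2,0,0,0,1],
  [-0.1,0.3,-0.2,0,0,0,1],
  [-0.1,0.4,-0.2,0,0,0,1],
  [-0.1,0.4,-0.2,0,0,0,1],
  [-0.1,0.4,-0.2,0,0,0,1],
  [-0.1,0.4,-0.2,0,0,0,1],
  [-0.1,0.4,-0.2,0,0,0,1],
])

```text
time_s: 14.92
position: [0.4649, 0.1013, 0.2802]
tcp_rot: [[1.0, -0.001, -0.0], [-0.001, -1.0, 0.0], [-0.0, -0.0, -1.0]]
force: [-0.8, 0.1, -0.4]
opening: 0.005
grasp_force: 0.0
```

```bash
python3 -c "
from rig import *
print(hand_in())"
```

```text
the job is handed in; nothing more can be done
None
```

The small moon light is standing upright on the bamboo stand, measured within about 0.6 mm of its centre with an even rim. The hand is drawn clear, the bowl, cup and spoon were not touched, and the job was handed in at about 15 s.

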